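Load a culture plate under the imager's light bridge and start the scan

TASK

Slide the lidded culture plate along the glass deck of the imager, under the low blue light bridge, until it sits square and fully home against the end stop; keep it flat on the glass all the way (push it, do not lift or tip it) and let nothing knock the bridge. Once the plate is home, and not before, press the green scan key all the way down and let it go. Leave the medium bottle, the sample jar and the tube rack where they stand.

Things in the scene. Friction and masses are not known exactly. Their poses are not given: they have to be found in the camera images.
- imager: white flat box of a live-cell imager, fixed on the bench, 380 (x) x 300 (y) x 80 mm high; origin: centre of its underside on the bench; x is the loading direction (away from the robot, from the open deck to bridge and end stop), z up. Its flat top (the deck, dark glass) is 80 mm above the bench, and bare in front of imager x = -20 mm apart from the plate. Key and jar stand near its side edges
- light_bridge: blue light bridge fixed on the deck, standing across the guide rails; origin on the deck in the middle of the opening, at imager x = 52.5, y = 0, axes as the imager. 55 mm deep (x), 160 mm wide (y), its top 46 mm above the deck. The opening below is 21 mm high and 128 mm wide, so there are 4 mm of headroom above the plate
- plate_home (a point): centre of the plate's underside when fully home: on the deck at imager x = 45, y = 0, z = 80 mm; axes as imager. Around it, 8 mm high, in imager mm: end stop bar, near face at x = 109; two guide rails along x from 10 to 117, inner faces y = +-46, with lead-ins opening at 20 degrees to y = +-57 at x = -20. The home plate juts 44 mm out on the bridge's near side, 29 on the far side
- culture_plate: loose white plate, clear lid (one piece with it), 24 grey wells; 128 (x) x 85.5 (y) x 17 mm high, 0.09 to 0.17 kg; lower 10 mm: full-size skirt; above it inset 2.2 mm all round. Origin: centre of its underside, x along its long side, z up. Starts on the bare deck before the rails, centre at imager x -105 to -85, up to 16 mm off the middle and 17 degrees askew; slides freely
- scan_key (a joint): travel of the green scan key: 0 released, 0.006 m all the way down; it springs back, and takes about 5 N to push right down
- scan_key_top (a point): centre of the top face of the round green scan key (28 mm across) in its black housing on the right-hand side of the deck, at imager x = 5, y = -122 mm; it is pressed straight down
- sample_jar_mid (a point): bystander: small jar with orange cap, 36 mm across, 45 mm high, standing on the left-hand side of the deck beside the bridge; the point is half-way up
- medium_bottle_mid (a point): bystander: clear bottle with white cap, 64 mm across, 140 mm high, on the bench left of the imager; the point is half-way up
- tube_rack_mid (a point): bystander: green rack of micro tubes, 120 x 78 x 39 mm high, on the bench right of the imager; the point is half-way up
There are look-alikes about, which are no part of the job. Of the things like the culture_plate, leave any that is red; of the rest the smaller one is meant.

How it is judged:
By the outcome, as a careful person would: the job done as asked, in the order asked, and still so for the second after the job is handed in, with the robot touching nothing.
It also fails if it takes over 58 s, if anything falls off the work surface, if the arm or the gripper's body presses on something with over 40 N, if the wrist force passes 120 N, or if a joint passes its speed limit or range.

ROBOT

A 6-joint arm with a two-finger parallel gripper is mounted at the origin on the work surface. World frame = base frame: x ahead of the robot, y to its left, z up, the work surface at z = 0. Lengths are in mm, angles in rad, forces in N, time in s.
With the tool pointing down it reaches from about 275 to 750 mm from the base axis. Payload 10.2 kg.
Tool frame: the origin (TCP) lies midway between the tips of the shut fingers; the grasp point (between the pads) lies 19 mm behind it; z points along the fingers, y is the line along which they close (so a half turn about z gives the same grasp; the last joint's range is limited). The gripper opens to 85 mm and grips with 20 to 120 N. Pads are 22 mm wide; open, the fingers measure 114 mm over their backs; the gripper's body (76 mm by 85 mm) begins 54 mm behind the grasp point. The pads swing forward as they close: fully open they stand 13 mm farther back than shut.
Start: joints at [-1.543, 0.313, 1.498, -0, 1.331, -0.223], TCP at [130.28, -508.584, 231.294] pointing down, gripper open.
Joint ranges: [-2.94, 2.94], [-0.97, 2.17], [0.19, 2.56], [-1.23, 4.37], [0.02, 3.11], [-2.88, 2.88]. Speed limits (rad/s): [2.39, 2.39, 3.01, 3.14, 3.14, 3.14].

INTERFACE

Orientations are given as a unit quaternion [w, x, y, z].
In Python, from rig import ctrl gives the robot as it stands.
- The arm moves only by the tool send_rows, never from a script. Its argument "targets" is a list of rows, each a list of 7 numbers: the closure, from -1 (fully open) to 1 (shut), so that 0 is half open, then the shift along the tool's x, y, z in m, then the turn, a rotation vector about the tool's x, y, z in rad. In form: [[claw, dx, dy, dz, ax, ay, az], ...]. A call has exactly 10 rows; each row shifts and turns the commanded pose from where the row before left it, along the tool's axes as they then stand; what a row does not reach is not made up. A row lasts 1/8 s, in which the tool goes at most 62.5 mm and 10.7 degrees, less where a joint would pass 70% of its speed; a pose out of reach is approached as far as the arm can. A call with a gripper value outside its range is refused whole. The fingers move at their own pace and stop on an object; "squeeze" is the grip in N (left out, the last holds). Time passes only in rows, so rows that do not move let the fingers close, or fill a call up. It gives the time, the measured TCP pose, the force, the opening and the grip force at its end, in the units of the state.
- ctrl.sense(): the state, without advancing time (a new reading comes with each control period).
- ctrl.capture(name): name is "scene" or "top" or "wrist"; returns a dict with "img" (420x560x3 uint8, red, green, blue), "camera_matrix" (3x3 intrinsics, pixels), "R" (3x3) and "t" (3): a world point X has camera coordinates R X + t. Camera axes: x right, y down, z forward; pixel columns grow to the right and rows downward; lengths in mm; the calibration is good to about 2 mm. A picture is of the moment at which its call begins. There is no depth.
- ctrl.finish_job(): hands the job in; it is judged then, once.
Trained networks look in a picture, given as the dict that the camera call returned (one of the last four; its "shot" number tells which), for a name from the list of things; names that differ only in an ending like _2 or _b are one class to them, and where a whole thing is asked for, a point or a joint stands for the part that bears it (a point fixed in the world has none). Each returns a list of dicts, best first, with "score" (0 to 1); they miss things now and then, are a little off and sometimes report something else, mostly with a low value. They report only what shows in the picture. A call takes as long as a camera call. They do not tell look-alikes from the thing itself.
- ctrl.boxes_of(query, picture): "extent" ([left, top, width, height] in pixels, round what is visible of it).
- ctrl.landmark_of(query, picture): "point" ([column, row] in pixels: a listed point, or the origin of a listed thing).
The state is a dict: "time_s": time; "joints": joint angles; "dq": joint speeds; "tau": joint torques, N m; "eef_pos": TCP position; "ee_rot": TCP orientation; "force": force on the tool from outside, world axes, zero at the start; "wrist_torque": the same for the moment, N m; "grip_width": opening from 0.0 (shut) to 1.0 (fully open); "grip_force": force on a finger pad.
Only numpy, scipy, OpenCV 4.12 (cv2) and the standard library are available. Lean on these libraries where they do the work, as an engineer would, in place of code of your own. Each camera call takes 0.05 s, during which the arm holds its last target. There are 200 camera calls.

## Working session

There is one attempt and no reset: what is moved stays moved. The work goes in short steps, Python scripts to look and compute and a tool call to move; the robot and the scene stay as the last step left them, time stands still between calls to the robot, and variables do not carry over. Pictures are saved under pics/ and viewed, at most 10 in all, crops included, and the job is handed in when it is done.

Besides the shell and the picture viewer there is one more tool, called after "Emit:" as a command line: name --pt "numbers of a row" for each row, then --argument value for the rest. send_rows: Moves the arm, as the interface text tells. Its arguments: {"type":"object","properties":{"targets":{"type":"array"},"squeeze":{"type":"number"}},"required":["targets"]}

```bash
ls; mkdir -p pics; cat > h.py <<'E'
import numpy as np, cv2
from rig import ctrl
def ray(c,p):
    K=np.array(c["camera_matrix"]);R=np.array(c["R"]);t=np.array(c["t"])
    d=R.T@np.linalg.solve(K,[p[0],p[1],1.]);return -R.T@t,d
def atz(c,p,z):
    o,d=ray(c,p);return o+d*(z-o[2])/d[2]
def proj(c,X):
    K=np.array(c["camera_matrix"]);q=K@(np.array(c["R"])@np.array(X,float)+np.array(c["t"]));return q[:2]/q[2]
def save(c,n): cv2.imwrite(f"pics/{n}.png",cv2.cvtColor(c["img"],cv2.COLOR_RGB2BGR))
E
python3 - <<'E'
from h import *
np.set_printoptions(precision=1,suppress=True)
print(ctrl.sense())
for n in ("scene","top"):
    c=ctrl.capture(n);save(c,n+"0")
    print(n,-np.array(c["R"]).T@np.array(c["t"]))
    for q,z in (("imager",0),("light_bridge",80),("plate_home",80),("culture_plate",80),("scan_key_top",95),("sample_jar_mid",102),("medium_bottle_mid",70),("tube_rack_mid",20)):
        for d in ctrl.landmark_of(q,c)[:3]: print(q,round(d["score"],2),np.round(d["point"]),atz(c,d["point"],z))
E
```

```text
pics
{'time_s': 0.0, 'joints': array([-1.5,  0.3,  1.5,  0. ,  1.3, -0.2]), 'dq': array([ 0.,  0., -0.,  0., -0., -0.]), 'tau': array([  0. , -41.2, -26. ,  -0. ,   0. ,  -0. ]), 'eef_pos': array([ 130.3, -508.3,  230.7]), 'ee_rot': array([-0. ,  1. ,  0.1,  0. ]), 'force': array([ 0.3,  0.3, -0.3]), 'wrist_torque': array([-0., -0.,  0.]), 'grip_force': 0.0, 'grip_width': 1.0018110190243017}
scene [1202.1 -493.9  850.8]
imager 0.9 [289. 287.] [635.9 -60.9   0. ]
light_bridge 0.81 [304. 280.] [692.6 -64.7  80. ]
plate_home 0.72 [305. 277.] [685.9 -56.7  80. ]
culture_plate 0.74 [277. 188.] [400.3  72.5  80. ]
culture_plate 0.67 [160. 232.] [ 370.6 -248.3   80. ]
culture_plate 0.57 [266. 239.] [539.3 -58.6  80. ]
scan_key_top 0.56 [244. 283.] [ 635.5 -179.6   95. ]
sample_jar_mid 0.76 [347. 244.] [680.9  66.7 102. ]
medium_bottle_mid 0.78 [361. 228.] [637.8 154.   70. ]
medium_bottle_mid 0.62 [292. 286.] [683.3 -88.9  70. ]
medium_bottle_mid 0.27 [267. 237.] [528.6 -48.3  70. ]
tube_rack_mid 0.87 [197. 348.] [ 665.1 -316.6   20. ]
top [421.6  42.7 916.9]
imager 0.65 [316. 161.] [646.  -51.5   0. ]
light_bridge 0.74 [325. 134.] [687.2 -64.3  80. ]
plate_home 0.86 [320. 136.] [680.7 -52.6  80. ]
culture_plate 0.81 [324. 208.] [526.2 -58.   80. ]
culture_plate 0.81 [237. 302.] [333.5 121.5  80. ]
culture_plate 0.69 [392. 322.] [ 292.2 -193.9   80. ]
scan_key_top 0.7 [387. 152.] [ 642.6 -192.    95. ]
sample_jar_mid 0.58 [270. 132.] [683.   53.9 102. ]
sample_jar_mid 0.45 [320. 161.] [620.8 -50.  102. ]
medium_bottle_mid 0.7 [223. 158.] [634.7 156.   70. ]
tube_rack_mid 0.63 [433. 153.] [ 659.8 -318.6   20. ]
```

View pics/scene0.png

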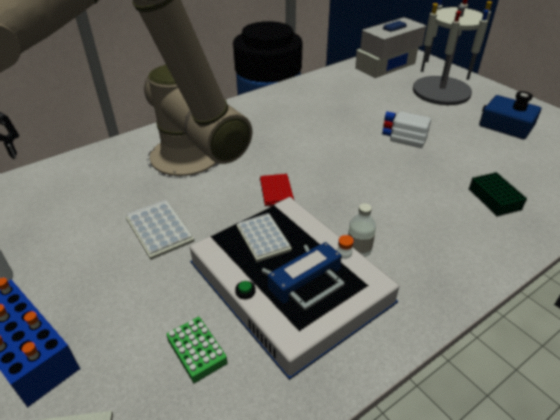

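View pics/top0.png

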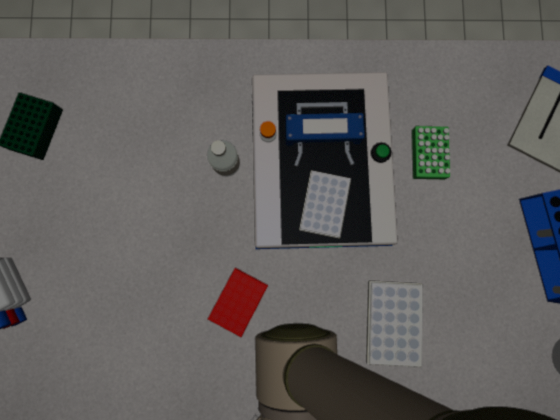

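The loading plate is the white one on the dark deck: top view (325,204), scene view (264,237). The decoys are the red plate at (238,302) and the bigger white plate at (396,322), both in the top view. In the top view the bridge is at (325,126), the key at (381,152), the jar at (267,130), the bottle at (222,155) and the rack at (433,152). Next I'll measure the poses from outlines.

```bash
cat > m.py <<'E'
from h import *
np.set_printoptions(precision=1,suppress=True)
def big(m,seed=None):
    n,l,s,c=cv2.connectedComponentsWithStats(m.astype(np.uint8))
    k=1+np.argmin(np.hypot(*(c[1:]-np.array(seed)).T)+1e4*(s[1:,4]<60)); return l==k
def quad(c,m,z):
    cs,_=cv2.findContours(m.astype(np.uint8),cv2.RETR_EXTERNAL,cv2.CHAIN_APPROX_NONE)
    p=max(cs,key=len)[:,0,:]
    w=np.array([atz(c,q,z)[:2] for q in p],np.float32)
    r=cv2.minAreaRect(w); return r
E
python3 - <<'E'
from m import *
for n in ("top","scene"):
    c=ctrl.capture(n); im=c["img"]; hsv=cv2.cvtColor(im,cv2.COLOR_RGB2HSV)
    P=proj(c,[528,-58,90])
    g=cv2.cvtColor(im,cv2.COLOR_RGB2GRAY)
    m=big(g>75,P); r=quad(c,m,92); print(n,"plate",r,m.sum(),P)
    b=big((hsv[...,0]>100)&(hsv[...,0]<125)&(hsv[...,1]>130)&(g>20),proj(c,[690,-60,126])); print("bridge",quad(c,b,126),b.sum())
    k=big((hsv[...,0]>50)&(hsv[...,0]<85)&(hsv[...,1]>120)&(g>25),proj(c,[640,-185,95])); ys,xs=np.nonzero(k); print("key",atz(c,[xs.mean(),ys.mean()],95),k.sum())
    o=big((hsv[...,0]<20)&(hsv[...,1]>150)&(g>50),proj(c,[683,60,125])); ys,xs=np.nonzero(o); print("jar",atz(c,[xs.mean(),ys.mean()],125),o.sum())
    d=g<18; d=big(d,proj(c,[600,-60,80])); print("glass",quad(c,d,80),d.sum())
    for q in ((254,75),(387,74),(396,244),(256,247)) if n=="top" else ((288,198),(396,287),(291,350),(192,246)): print(atz(c,q,80)[:2])
E
```

```text
top plate ((533.570556640625, -59.54148483276367), (85.4363021850586, 128.25225830078125), 78.25534057617188) 2516 [324.1 206.3]
bridge ((688.9082641601562, -57.61132049560547), (54.09456253051758, 159.3829803466797), 1.3551586866378784) 1219
key [ 646.2 -182.6   95. ] 144
jar [683.1  59.  125. ] 182
glass ((619.7296142578125, -59.245819091796875), (328.5806884765625, 183.82740783691406), 1.215232014656067) 4972
[819.1  89.8]
[ 822.5 -202.4]
[ 449.9 -208.2]
[444.4  83.5]
scene plate ((141.41085815429688, 474.0355224609375), (2428.892578125, 2158.509765625), 53.05315399169922) 163956 [263.1 232.7]
bridge ((691.0919799804688, -64.68071746826172), (60.33407211303711, 156.75164794921875), 0.7521564364433289) 907
key [ 643.3 -182.9   95. ] 120
jar [686.7  55.  125. ] 138
glass ((619.17236328125, -60.9664306640625), (324.5183410644531, 183.58084106445312), 1.4964780807495117) 4610
[449.9  73.1]
[821.2  79.9]
[ 812.2 -189.7]
[ 459.1 -209.7]
```

```bash
cat > go.py <<'E'
from m import *
from scipy.spatial.transform import Rotation as Ro
np.set_printoptions(precision=4,suppress=True)
YAW=0.022; C=np.array([636,-59.3])
def im2w(x,y): return C+np.array([[np.cos(YAW),-np.sin(YAW)],[np.sin(YAW),np.cos(YAW)]])@[x,y]
def goto(p,yaw=YAW):
    s=ctrl.sense(); w,x,y,z=s["ee_rot"]; R=Ro.from_quat([x,y,z,w])
    T=[Ro.from_matrix(np.array([[np.cos(a),np.sin(a),0],[np.sin(a),-np.cos(a),0],[0,0,-1]])) for a in (yaw,yaw+np.pi)]
    rv=min([(R.inv()*t).as_rotvec() for t in T],key=np.linalg.norm)
    print("t",s["time_s"],"pos",s["eef_pos"],"F",s["force"],"R\n",R.as_matrix())
    print("rotvec",rv,"shift now-frame(m)",R.inv().apply(np.array(p)-s["eef_pos"])/1e3,"shift if turned",(R*Ro.from_rotvec(rv)).inv().apply(np.array(p)-s["eef_pos"])/1e3)
E
python3 -c "
from go import *
p=im2w(-210,0);print(p);goto([*p,170])"
```

```text
[426.0508 -63.9196]
t 1.0 pos [ 130.2604 -508.594   231.292 ] F [-0.4968 -0.3092  0.6715] R
 [[ 0.9687  0.2482 -0.    ]
 [ 0.2482 -0.9687 -0.    ]
 [-0.     -0.     -1.    ]]
rotvec [-0.      0.      0.2288] shift now-frame(m) [ 0.3969 -0.3574  0.0613] shift if turned [ 0.3055 -0.4381  0.0613]
```

Emit:
send_rows --pt "0 0 0 0 0 0 0.1144" --pt "0 0 0 0 0 0 0.1144" --pt "0 0.017 -0.0243 0 0 0 0" --pt "0 0.017 -0.0243 0 0 0 0" --pt "0 0.017 -0.0243 0 0 0 0" --pt "0 0.017 -0.0243 0 0 0 0" --pt "0 0.017 -0.0243 0 0 0 0" --pt "0 0.017 -0.0243 0 0 0 0" --pt "0 0.017 -0.0243 0 0 0 0" --pt "0 0.017 -0.0243 0 0 0 0"

```text
time_s: 2.25
eef_pos: [262.4, -310.4, 231.4]
ee_rot: [0.0, 1.0, 0.011, 0.0]
force: [0.0, -0.2, -0.0]
grip_width: 0.495
grip_force: 0.0
```

Emit:
send_rows --pt "0 0.017 -0.0243 0 0 0 0" --pt "0 0.017 -0.0243 0 0 0 0" --pt "0 0.017 -0.0243 0 0 0 0" --pt "0 0.017 -0.0243 0 0 0 0" --pt "0 0.017 -0.0243 0 0 0 0" --pt "0 0.017 -0.0243 0 0 0 0" --pt "0 0.017 -0.0243 0.01 0 0 0" --pt "0 0.017 -0.0243 0.01 0 0 0" --pt "0 0.017 -0.0243 0.02 0 0 0" --pt "0 0.017 -0.0243 0.02 0 0 0"

```text
time_s: 3.5
eef_pos: [427.1, -63.7, 170.9]
ee_rot: [0.0, 1.0, 0.011, 0.0]
force: [2.0, 0.8, -0.2]
grip_width: 0.501
grip_force: 0.0
```

```bash
python3 -c "
from go import *
p=im2w(-210,0);goto([*p,84]);c=ctrl.capture('wrist');save(c,'w1');print(ctrl.sense()['grip_width'])
print([proj(c,[*im2w(-190,y),80]) for y in (-150,150)])"
```

```text
t 3.5 pos [427.1462 -63.7266 170.8851] F [ 1.9915  0.8008 -0.2057] R
 [[ 0.9998  0.022   0.0006]
 [ 0.022  -0.9998 -0.0003]
 [ 0.0006  0.0003 -1.    ]]
rotvec [ 0.0003 -0.0006  0.    ] shift now-frame(m) [-0.0012  0.0001  0.0869] shift if turned [-0.0011  0.0002  0.0869]
0.49834107437159025
[array([479.1662, 189.1074]), array([ 71.6149, 188.7465])]
```

View pics/w1.png

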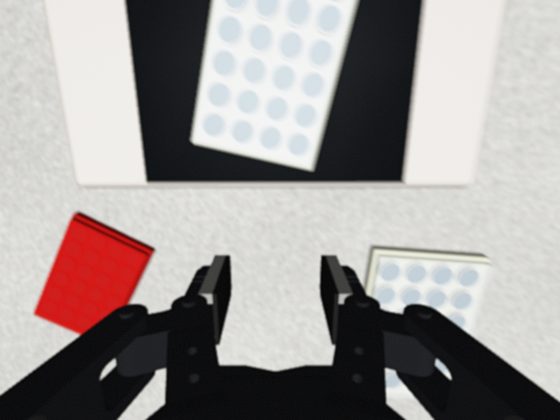

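Emit:
send_rows --pt "0 0.005 0 0.01 0 0 0" --pt "0 0.005 0 0.01 0 0 0" --pt "0 0.005 0 0.015 0 0 0" --pt "0 0 0 0.015 0 0 0" --pt "0 0 0 0.015 0 0 0" --pt "0 0 0 0.01 0 0 0" --pt "0 0 0 0.006 0 0 0" --pt "0 0 0 0.004 0 0 0" --pt "0 0 0 0.002 0 0 0" --pt "0 0 0 0.0 0 0 0"

```text
time_s: 4.8
eef_pos: [441.7, -64.2, 84.4]
ee_rot: [0.0, 1.0, 0.011, 0.0]
force: [-0.0, 0.1, 0.1]
grip_width: 0.496
grip_force: 0.0
```

Emit:
send_rows --pt "0 0 0 0.0005 0 0 0" --pt "0 0 0 0.0005 0 0 0" --pt "0 0 0 0.0005 0 0 0" --pt "0 0 0 0.0005 0 0 0" --pt "0 0 0 0.0005 0 0 0" --pt "0 0 0 0 0 0 0" --pt "0 0 0 0 0 0 0" --pt "0 0 0 0 0 0 0" --pt "0 0 0 0 0 0 0" --pt "0 0 0 0 0 0 0"

```text
time_s: 6.05
eef_pos: [441.6, -64.2, 81.8]
ee_rot: [-0.0, 1.0, 0.011, -0.0]
force: [0.3, -0.2, -0.3]
grip_width: 0.504
grip_force: 0.0
```

Emit:
send_rows --pt "0 0 0 0.0005 0 0 0" --pt "0 0 0 0.0005 0 0 0" --pt "0 0 0 0.0005 0 0 0" --pt "0 0 0 0.0005 0 0 0" --pt "0 0 0 0.0005 0 0 0" --pt "0 0 0 0.0005 0 0 0" --pt "0 0 0 0.0005 0 0 0" --pt "0 0 0 0 0 0 0" --pt "0 0 0 0 0 0 0" --pt "0 0 0 0 0 0 0"

```text
time_s: 7.3
eef_pos: [441.6, -64.2, 78.3]
ee_rot: [-0.0, 1.0, 0.011, 0.0]
force: [0.3, 0.5, -0.7]
grip_width: 0.503
grip_force: 0.0
```

```bash
python3 -c "
from go import *
c=ctrl.capture('wrist');save(c,'w2');print(ctrl.sense()['force'])"
```

```text
[-0.7019  0.5009  1.0275]
```

View pics/w2.png

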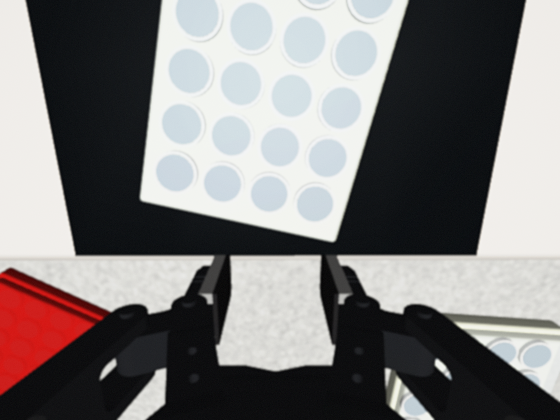

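Emit:
send_rows --pt "0 0 0 -0.002 0 0 0" --pt "0 0 0 -0.002 0 0 0" --pt "0 0.003 0 0 0 0 0" --pt "0 0.003 0 0 0 0 0" --pt "0 0 0 0.001 0 0 0" --pt "0 0 0 0.001 0 0 0" --pt "0 0 0 0.001 0 0 0" --pt "0 0 0 0.001 0 0 0" --pt "0 0 0 0 0 0 0" --pt "0 0 0 0 0 0 0"

```text
time_s: 8.6
eef_pos: [447.6, -64.1, 78.3]
ee_rot: [-0.0, 1.0, 0.011, -0.0]
force: [0.0, 0.1, 1.2]
grip_width: 0.499
grip_force: 0.0
```

Emit:
send_rows --pt "0 0 0 0.0005 0 0 0" --pt "0 0 0 0.0005 0 0 0" --pt "0 0 0 0.0005 0 0 0" --pt "0 0 0 0.0005 0 0 0" --pt "0 0 0 0 0 0 0" --pt "0 0 0 0 0 0 0" --pt "0 0 0 0 0 0 0" --pt "0 0 0 0 0 0 0" --pt "0 0 0 0 0 0 0" --pt "0 0 0 0 0 0 0"

```text
time_s: 9.85
eef_pos: [447.7, -64.1, 78.0]
ee_rot: [0.0, 1.0, 0.011, 0.0]
force: [-8.3, 2.5, 23.8]
grip_width: 0.501
grip_force: 12.0
```

Emit:
send_rows --pt "0 0 0 -0.003 0 0 0" --pt "0 0 0 -0.0025 0 0 0" --pt "0 0.004 0 0 0 0 0" --pt "0 0.005 0 0 0 0 0" --pt "0 0.005 0 0 0 0 0" --pt "0 0.005 0 0 0 0 0" --pt "0 0.005 0 0 0 0 0" --pt "0 0.005 0 0 0 0 0" --pt "0 0.005 0 0 0 0 0" --pt "0 0.003 0 0 0 0 0"

```text
time_s: 11.1
eef_pos: [484.9, -63.3, 81.8]
ee_rot: [-0.0, 1.0, 0.011, 0.0]
force: [-0.5, -0.6, -0.1]
grip_width: 0.502
grip_force: 0.4
```

```bash
cat > st.py <<'E'
from go import *
def plate(z=92):
    c=ctrl.capture("top");g=cv2.cvtColor(c["img"],cv2.COLOR_RGB2GRAY)
    return c,g
E
python3 -c "
from go import *
goto([606,-60,82]);c=ctrl.capture('wrist');save(c,'w3');c=ctrl.capture('top');save(c,'t3')
a=cv2.imread('pics/w3.png');b=cv2.resize(cv2.imread('pics/t3.png')[60:260,230:430],(420,420))
cv2.imwrite('pics/m3.png',cv2.resize(np.hstack([a,b]),None,fx=.8,fy=.8))"
```

```text
t 11.1 pos [484.8778 -63.2567  81.7559] F [-0.5106 -0.5801 -0.053 ] R
 [[ 0.9998  0.0221  0.    ]
 [ 0.0221 -0.9998  0.    ]
 [ 0.     -0.     -1.    ]]
rotvec [-0.     -0.      0.0001] shift now-frame(m) [ 0.1212 -0.0006 -0.0002] shift if turned [ 0.1212 -0.0006 -0.0002]
```

View pics/m3.png

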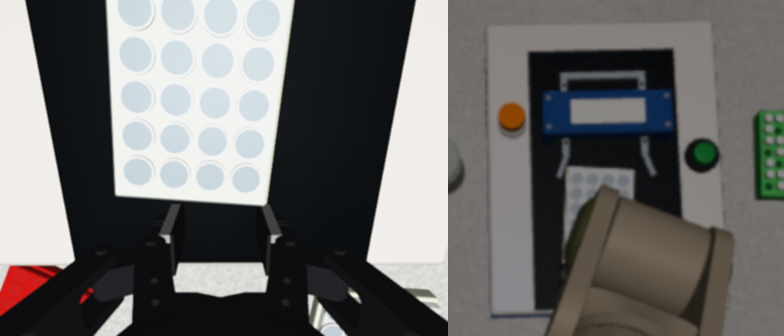

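The plate is now nearly square, but its rear edge (columns 115 to 268 of the composite) sits left of the finger midline at about 218. In the top crop its front is also about 10 mm left of the bridge's middle. I'll measure the offset and then nudge it sideways.

```bash
cat > pl.py <<'E'
from go import *
def meas():
    c=ctrl.capture('wrist');g=cv2.cvtColor(c["img"],cv2.COLOR_RGB2GRAY)
    gl=g>100
    R=np.array([[np.cos(YAW),np.sin(YAW)],[-np.sin(YAW),np.cos(YAW)]])
    # plate region: connected bright comp incl. wells
    m=big(gl,proj(c,[*im2w(-70,8),92])); cs,_=cv2.findContours(m.astype(np.uint8),cv2.RETR_EXTERNAL,cv2.CHAIN_APPROX_NONE)
    p=max(cs,key=len)[:,0,:]; p=p[(p[:,1]>3)&(p[:,0]>3)&(p[:,0]<556)]
    for z in (90,97):
        w=np.array([R@(atz(c,q,z)[:2]-C) for q in p]); 
        k=w[:,0]; x0=np.percentile(k,2)
        for xx in np.arange(x0+10,k.max()-5,20):
            s=w[abs(k-xx)<3]; print(z,"x%.0f y %.1f..%.1f"%(xx,s[:,1].min(),s[:,1].max()))
        for yy in np.linspace(w[:,1].min()+8,w[:,1].max()-8,4):
            s=w[abs(w[:,1]-yy)<2]; print(z,"y%.0f rear x %.1f"%(yy,s[:,0].min()))
meas_=meas
E
python3 -c "
from pl import *
meas()"
```

```text
90 x-130 y -27.5..58.1
90 x-110 y -28.9..56.6
90 x-90 y -30.4..55.0
90 x-70 y -31.8..53.8
90 x-50 y -33.2..52.4
90 y-26 rear x -140.8
90 y-0 rear x -138.8
90 y25 rear x -136.9
90 y50 rear x -135.5
97 x-127 y -26.3..54.9
97 x-107 y -27.6..53.4
97 x-87 y -29.0..52.1
97 x-67 y -30.3..50.6
97 y-24 rear x -137.5
97 y-0 rear x -135.7
97 y23 rear x -133.9
97 y47 rear x -132.5
```

The plate's centre is at imager y ≈ +11 with yaw about -4°. Its front is at x ≈ -12, inside the lead-in mouth, so I'll push on gently and check.

Emit:
send_rows --pt "0 0.0 -0.003 0 0 0 0" --pt "0 0.0 -0.003 0 0 0 0" --pt "0 0.003 0 0 0 0 0" --pt "0 0.004 0 0 0 0 0" --pt "0 0.004 0 0 0 0 0" --pt "0 0.004 0 0 0 0 0" --pt "0 0.004 0 0 0 0 0" --pt "0 0.004 0 0 0 0 0" --pt "0 0.003 0 0 0 0 0" --pt "0 0.0 0 0 0 0 0"

```text
time_s: 12.5
eef_pos: [510.7, -56.7, 81.8]
ee_rot: [0.0, 1.0, 0.011, 0.0]
force: [-0.6, -0.2, -0.1]
grip_width: 0.499
grip_force: 0.0
```

```bash
python3 -c "
from pl import *
goto([606,-60,82]);meas()"
```

```text
t 12.5 pos [510.7302 -56.6643  81.7868] F [-0.6097 -0.2278 -0.1085] R
 [[ 0.9998  0.0221  0.0004]
 [ 0.0221 -0.9998 -0.    ]
 [ 0.0004  0.     -1.    ]]
rotvec [ 0.     -0.0004  0.0002] shift now-frame(m) [ 0.0952  0.0054 -0.0002] shift if turned [ 0.0952  0.0054 -0.0002]
90 x-104 y -28.4..56.8
90 x-84 y -30.5..54.9
90 x-64 y -32.6..52.9
90 x-44 y -34.7..50.8
90 x-24 y -36.8..48.8
90 y-30 rear x -110.4
90 y-3 rear x -112.8
90 y23 rear x -110.0
90 y49 rear x -107.1
97 x-101 y -26.7..54.1
97 x-81 y -28.8..52.2
97 x-61 y -31.0..50.1
97 x-41 y -33.0..48.1
97 y-27 rear x -109.7
97 y-3 rear x -109.7
97 y22 rear x -107.0
97 y46 rear x -104.7
```

The plate has slipped to -6° with its rear to the left. I'll square it from the side, using both fingers with the tool turned 90° and pushing along its long left side.

```bash
python3 -c "
from pl import *
p=im2w(-82,92);print(ctrl.sense()['joints']);goto([*p,82]);goto([*p,82],YAW+np.pi/2)"
```

```text
[-0.339   0.4602  1.7132  0.0002  0.9679  1.2097]
t 12.55 pos [510.5979 -56.6725  81.8123] F [ 0.0537 -0.4544  0.3566] R
 [[ 0.9998  0.0221  0.0004]
 [ 0.0221 -0.9998  0.    ]
 [ 0.0004 -0.     -1.    ]]
rotvec [-0.     -0.0004  0.0001] shift now-frame(m) [ 0.0433 -0.0866 -0.0002] shift if turned [ 0.0433 -0.0866 -0.0002]
t 12.55 pos [510.5979 -56.6725  81.8123] F [ 0.0537 -0.4544  0.3566] R
 [[ 0.9998  0.0221  0.0004]
 [ 0.0221 -0.9998  0.    ]
 [ 0.0004 -0.     -1.    ]]
rotvec [ 0.0003 -0.0003 -1.5707] shift now-frame(m) [ 0.0433 -0.0866 -0.0002] shift if turned [ 0.0866  0.0433 -0.0002]
```

Emit:
send_rows --pt "0 -0.005 0 0 0 0 0" --pt "0 0 0 -0.02 0 0 0" --pt "0 0 0 -0.02 0 0 0" --pt "0 0 0 -0.02 0 0 0" --pt "0 0.008 -0.0145 0 0 0 0" --pt "0 0.008 -0.0145 0 0 0 0" --pt "0 0.008 -0.0145 0 0 0 0" --pt "0 0.008 -0.0145 0 0 0 0" --pt "0 0.008 -0.0145 0 0 0 0" --pt "0 0.008 -0.0145 0 0 0 0"

```text
time_s: 13.8
eef_pos: [552.0, 32.3, 141.7]
ee_rot: [-0.0, 1.0, 0.011, -0.0]
force: [0.4, -0.8, 0.0]
grip_width: 0.501
grip_force: 0.0
```

Emit:
send_rows --pt "0 0 0 0 0 0 -0.1571" --pt "0 0 0 0 0 0 -0.1571" --pt "0 0 0 0 0 0 -0.1571" --pt "0 0 0 0 0 0 -0.1571" --pt "0 0 0 0 0 0 -0.1571" --pt "0 0 0 0 0 0 -0.1571" --pt "0 0 0 0 0 0 -0.1571" --pt "0 0 0 0 0 0 -0.1571" --pt "0 0 0 0 0 0 -0.1571" --pt "0 0 0 0 0 0 -0.1569"

```text
time_s: 15.05
eef_pos: [551.8, 31.7, 141.7]
ee_rot: [-0.0, 0.697, 0.717, 0.0]
force: [-0.2, 0.9, -0.2]
grip_width: 0.502
grip_force: 0.0
```

```bash
python3 -c "
from pl import *
p=im2w(-82,92);goto([*p,82],YAW+np.pi/2);c=ctrl.capture('wrist');save(c,'w4')"
```

```text
t 15.05 pos [551.7879  31.7102 141.748 ] F [-0.1571  0.9027 -0.2045] R
 [[-0.0271  0.9996 -0.    ]
 [ 0.9996  0.0271  0.0001]
 [ 0.0001 -0.     -1.    ]]
rotvec [-0.     -0.0001  0.0052] shift now-frame(m) [-0.0008  0.0002  0.0597] shift if turned [-0.0008  0.0002  0.0597]
```

View pics/w4.png

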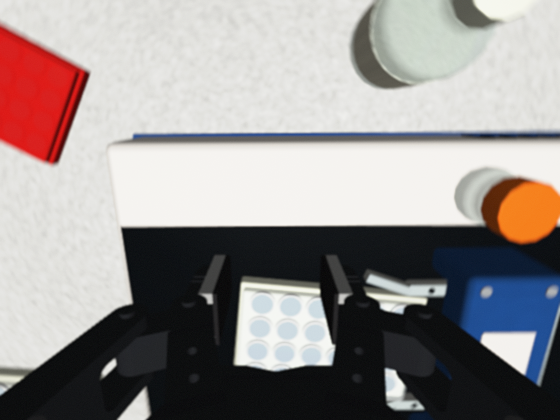

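Emit:
send_rows --pt "0 0 0.006 0 0 0 0.005" --pt "0 0 0.006 0 0 0 0" --pt "0 0 0 0.015 0 0 0" --pt "0 0 0 0.015 0 0 0" --pt "0 0 0 0.015 0 0 0" --pt "0 0 0 0.01 0 0 0" --pt "0 0 0 0.005 0 0 0" --pt "0 -0.003 0 0 0 0 0" --pt "0 -0.004 0 0 0 0 0" --pt "0 -0.004 0 0 0 0 0"

```text
time_s: 16.35
eef_pos: [563.9, 20.0, 82.2]
ee_rot: [0.0, 0.701, 0.713, 0.0]
force: [0.3, -0.1, 0.2]
grip_width: 0.499
grip_force: 0.0
```

Emit:
send_rows --pt "0 -0.004 0 0 0 0 0" --pt "0 -0.004 0 0 0 0 0" --pt "0 -0.004 0 0 0 0 0" --pt "0 -0.004 0 0 0 0 0" --pt "0 -0.003 0 0 0 0 0" --pt "0 -0.002 0 0 0 0 0" --pt "0 -0.002 0 0 0 0 0" --pt "0 -0.001 0 0 0 0 0" --pt "0 0 0 0 0 0 0" --pt "0 0 0 0 0 0 0"

```text
time_s: 17.6
eef_pos: [564.2, -3.6, 81.8]
ee_rot: [0.0, 0.701, 0.713, 0.0]
force: [0.1, 0.0, 0.6]
grip_width: 0.501
grip_force: 0.0
```

```bash
python3 -c "
from pl import *
p=im2w(-70,54.5);goto([*p,82],YAW+np.pi/2);c=ctrl.capture('wrist');save(c,'w5')"
```

```text
t 17.6 pos [564.1651  -3.5777  81.8085] F [0.0762 0.0346 0.6213] R
 [[-0.0171  0.9999  0.0002]
 [ 0.9999  0.0171 -0.0001]
 [-0.0001  0.0002 -1.    ]]
rotvec [ 0.0002  0.0001 -0.0049] shift now-frame(m) [-0.0028  0.0006 -0.0002] shift if turned [-0.0028  0.0006 -0.0002]
```

View pics/w5.png

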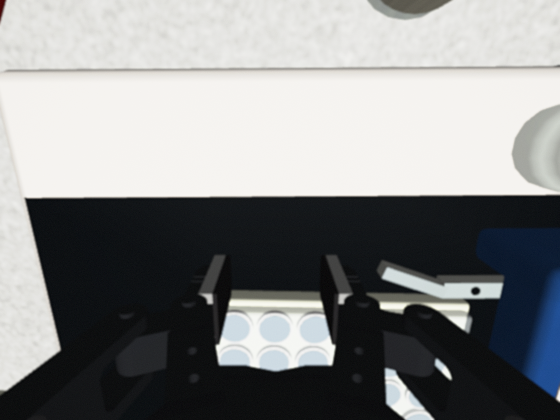

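Emit:
send_rows --pt "0 -0.001 0 0 0 0 -0.0049" --pt "0 -0.001 0 0 0 0 0" --pt "0 -0.001 0 0 0 0 0" --pt "0 0 0 0 0 0 0" --pt "0 0.006 0 0 0 0 0" --pt "0 0.01 0 0 0 0 0" --pt "0 0.015 0 0 0 0 0" --pt "0 0 0 -0.02 0 0 0" --pt "0 0 0 -0.02 0 0 0" --pt "0 0 0 -0.02 0 0 0"

```text
time_s: 18.9
eef_pos: [563.4, 25.5, 142.4]
ee_rot: [-0.0, 0.699, 0.715, 0.0]
force: [0.7, 0.2, 0.6]
grip_width: 0.498
grip_force: 0.0
```

Emit:
send_rows --pt "0 0 0 0 0 0 0.1571" --pt "0 0 0 0 0 0 0.1571" --pt "0 0 0 0 0 0 0.1571" --pt "0 0 0 0 0 0 0.1571" --pt "0 0 0 0 0 0 0.1571" --pt "0 0 0 0 0 0 0.1571" --pt "0 0 0 0 0 0 0.1571" --pt "0 0 0 0 0 0 0.1571" --pt "0 0 0 0 0 0 0.1571" --pt "0 0 0 0 0 0 0.1569"

```text
time_s: 20.15
eef_pos: [563.4, 25.4, 141.8]
ee_rot: [-0.0, 1.0, 0.009, -0.0]
force: [-0.3, -0.3, 0.6]
grip_width: 0.5
grip_force: 0.0
```

```bash
python3 -c "
from pl import *
p=im2w(-140,0);goto([*p,82])
c=ctrl.capture('top');save(c,'t6')"
```

```text
t 20.15 pos [563.4039  25.4412 141.7866] F [-0.3066 -0.2975  0.5546] R
 [[ 0.9998  0.0174 -0.    ]
 [ 0.0174 -0.9998  0.0001]
 [-0.     -0.0001 -1.    ]]
rotvec [-0.0001  0.     -0.0046] shift now-frame(m) [-0.0689  0.0866  0.0598] shift if turned [-0.0693  0.0863  0.0598]
```

Emit:
send_rows --pt "0 -0.012 0.008 0 0 0 -0.0046" --pt "0 -0.012 0.012 0 0 0 0" --pt "0 -0.012 0.012 0 0 0 0" --pt "0 -0.012 0.0135 0 0 0 0" --pt "0 -0.012 0.0135 0 0 0 0" --pt "0 -0.0095 0.0135 0 0 0 0" --pt "0 0 0.014 0.01 0 0 0" --pt "0 0 0 0.02 0 0 0" --pt "0 0 0 0.02 0 0 0" --pt "0 0 0 0.01 0 0 0"

```text
time_s: 21.45
eef_pos: [495.9, -64.2, 80.4]
ee_rot: [-0.0, 1.0, 0.013, -0.001]
force: [0.0, 0.7, 0.1]
grip_width: 0.5
grip_force: 0.0
```

```bash
python3 -c "
from pl import *
p=im2w(-30,0);goto([*p,82]);meas()"
```

```text
t 21.45 pos [495.944  -64.1587  80.3732] F [0.0422 0.693  0.0701] R
 [[ 0.9997  0.0262 -0.0016]
 [ 0.0262 -0.9997  0.0006]
 [-0.0016 -0.0007 -1.    ]]
rotvec [-0.0007  0.0016  0.0042] shift now-frame(m) [ 0.1101 -0.0013 -0.0018] shift if turned [ 0.1101 -0.0018 -0.0016]
90 x-96 y -41.8..42.7
90 x-76 y -41.8..42.7
90 x-56 y -41.8..42.7
90 x-36 y -41.8..42.6
90 y-34 rear x -106.1
90 y-11 rear x -105.8
90 y12 rear x -105.9
90 y35 rear x -106.0
97 x-94 y -39.6..40.4
97 x-74 y -39.6..40.3
97 x-54 y -39.7..40.3
97 y-32 rear x -104.0
97 y-10 rear x -103.7
97 y11 rear x -103.8
97 y32 rear x -104.0
```

The plate is square now, with y ≈ +0.4 and yaw ≈ 0. Pushing straight in.

Emit:
send_rows --pt "0 0.008 -0.001 -0.001 0 0 0" --pt "0 0.008 -0.001 0 0 0 0" --pt "0 0.007 0 0 0 0 0" --pt "0 0.007 0 0 0 0 0" --pt "0 0.007 0 0 0 0 0" --pt "0 0.007 0 0 0 0 0" --pt "0 0.007 0 0 0 0 0" --pt "0 0.007 0 0 0 0 0" --pt "0 0.007 0 0 0 0 0" --pt "0 0.007 0 0 0 0 0"

```text
time_s: 22.75
eef_pos: [568.6, -59.9, 82.8]
ee_rot: [-0.0, 1.0, 0.013, -0.0]
force: [-0.9, 0.1, 2.2]
grip_width: 0.501
grip_force: 0.8
```

```bash
python3 -c "
from pl import *
p=im2w(-30,0);goto([*p,82]);meas()"|grep -v ^97
```

```text
t 22.75 pos [568.6401 -59.8999  82.7916] F [-0.9496  0.1281  2.1735] R
 [[ 0.9996  0.0265 -0.    ]
 [ 0.0265 -0.9996  0.    ]
 [-0.     -0.     -1.    ]]
rotvec [-0.      0.      0.0045] shift now-frame(m) [0.0374 0.0011 0.0008] shift if turned [0.0374 0.0009 0.0008]Traceback (most recent call last):
  File "<string>", line 3, in <module>
    p=im2w(-30,0);goto([*p,82]);meas()
                                ~~~~^^
  File "pl.py", line 15, in meas
    s=w[abs(w[:,1]-yy)<2]; print(z,"y%.0f rear x %.1f"%(yy,s[:,0].min()))
                                                           ~~~~~~~~~~^^
    return umr_minimum(a, axis, None, out, keepdims, initial, where)
ValueError: zero-size array to reduction operation minimum which has no identity
```

Emit:
send_rows --pt "0 0.004 0.001 0.001 0 0 0.0045" --pt "0 0.005 0 0 0 0 0" --pt "0 0.005 0 0 0 0 0" --pt "0 0.005 0 0 0 0 0" --pt "0 0.004 0 0 0 0 0" --pt "0 0.004 0 0 0 0 0" --pt "0 0.003 0 0 0 0 0" --pt "0 0.002 0 0 0 0 0" --pt "0 0.001 0 0 0 0 0" --pt "0 0 0 0 0 0 0"

```text
time_s: 24.05
eef_pos: [601.3, -60.2, 81.9]
ee_rot: [0.0, 1.0, 0.011, 0.0]
force: [-0.1, 0.2, -1.1]
grip_width: 0.497
grip_force: 0.0
```

Emit:
send_rows --pt "0 0.0007 0 0 0 0 0" --pt "0 0.0007 0 0 0 0 0" --pt "0 0.0007 0 0 0 0 0" --pt "0 0.0007 0 0 0 0 0" --pt "0 0.0007 0 0 0 0 0" --pt "0 0.0005 0 0 0 0 0" --pt "0 0 0 0 0 0 0" --pt "0 0 0 0 0 0 0" --pt "0 0 0 0 0 0 0" --pt "0 0 0 0 0 0 0"

```text
time_s: 25.3
eef_pos: [605.3, -60.1, 81.8]
ee_rot: [0.0, 1.0, 0.011, 0.0]
force: [-0.8, -0.3, 0.0]
grip_width: 0.501
grip_force: 0.1
```

Not at the stop yet, so I'll creep on until the force rises.

Emit:
send_rows --pt "0 0.0007 0 0 0 0 0" --pt "0 0.0007 0 0 0 0 0" --pt "0 0.0007 0 0 0 0 0" --pt "0 0.0007 0 0 0 0 0" --pt "0 0.0007 0 0 0 0 0" --pt "0 0.0005 0 0 0 0 0" --pt "0 0 0 0 0 0 0" --pt "0 0 0 0 0 0 0" --pt "0 0 0 0 0 0 0" --pt "0 0 0 0 0 0 0"

```text
time_s: 26.55
eef_pos: [605.6, -60.0, 81.6]
ee_rot: [-0.0, 1.0, 0.011, -0.005]
force: [-23.4, -1.9, 12.2]
grip_width: 0.499
grip_force: 11.4
```

```bash
python3 -c "
from pl import *
s=ctrl.sense();print(s['force']);c=ctrl.capture('wrist');save(c,'w7');a=cv2.imread('pics/w7.png');c=ctrl.capture('top');save(c,'t7');b=cv2.resize(cv2.imread('pics/t7.png')[60:260,230:430],(420,420))
cv2.imwrite('pics/m7.png',cv2.resize(np.hstack([a,b]),None,fx=.8,fy=.8))"
```

```text
[-23.3574  -1.8935  12.2415]
```

View pics/m7.png

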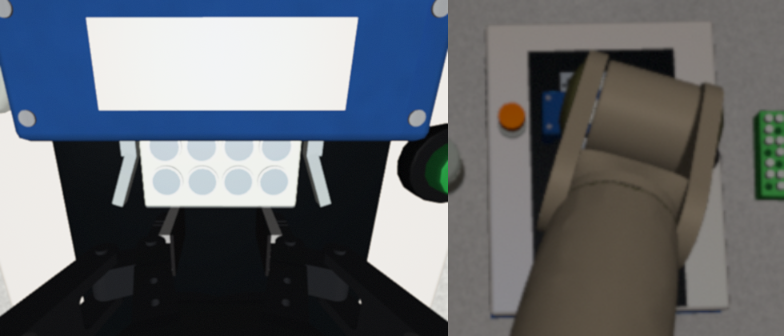

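The plate is home: the force rose at TCP x ≈ 605.6 against a predicted 606, and it sits straight between the rails under the bridge. Backing off, rising, and going to the key with the fingers shut.

Emit:
send_rows --pt "0 -0.003 0 0 0 0 0" --pt "0 -0.005 0 0 0 0 0" --pt "0 -0.01 0 0 0 0 0" --pt "0 -0.015 0 0 0 0 0" --pt "0 0 0 -0.02 0 0 0" --pt "0 0 0 -0.03 0 0 0" --pt "0 0 0 -0.03 0 0 0" --pt "1 0 0.02 0 0 0 0" --pt "1 0 0.02 0 0 0 0" --pt "1 0 0.02 0 0 0 0"

```text
time_s: 27.9
eef_pos: [577.0, -122.3, 160.6]
ee_rot: [-0.0, 1.0, 0.011, -0.001]
force: [-0.4, -0.2, -0.3]
grip_width: -0.004
grip_force: 0.0
```

```bash
python3 -c "
from pl import *
goto([645,-181.8,125])"; python3 - <<'E'
from pl import *
c=ctrl.capture('wrist');g=cv2.cvtColor(c["img"],cv2.COLOR_RGB2GRAY);h=cv2.cvtColor(c["img"],cv2.COLOR_RGB2HSV)
k=(h[...,0]>50)&(h[...,0]<85)&(h[...,1]>120)&(g>25);ys,xs=np.nonzero(k);print(k.sum(),xs.min() if len(xs) else 0,xs.max() if len(xs) else 0)
if len(xs): print(atz(c,[(xs.min()+xs.max())/2,(ys.min()+ys.max())/2],98))
m=big(g>100,proj(c,[*im2w(-5,0),92]));p=np.argwhere(m)[:,::-1]
for z in (90,): 
  cs,_=cv2.findContours(m.astype(np.uint8),cv2.RETR_EXTERNAL,cv2.CHAIN_APPROX_NONE);w=np.array([atz(c,q,z)[:2]-C for q in max(cs,key=len)[:,0,:]])@np.array([[np.cos(YAW),-np.sin(YAW)],[np.sin(YAW),np.cos(YAW)]])
  for y in (-30,-10,10,30): print(y,w[abs(w[:,1]-y)<2][:,0].min())
  s=w[(w[:,0]<5)];print(s[:,1].min(),s[:,1].max())
E
```

```text
t 27.9 pos [ 576.9868 -122.3191  160.5993] F [-0.3813 -0.1906 -0.2754] R
 [[ 0.9998  0.0212 -0.0018]
 [ 0.0212 -0.9998  0.0007]
 [-0.0017 -0.0007 -1.    ]]
rotvec [-0.0007  0.0017 -0.0008] shift now-frame(m) [0.0668 0.0609 0.0354] shift if turned [0.0667 0.061  0.0356]
10650 353 559
[ 660.5027 -228.1943   98.    ]
-30 -20.206532628957817
-10 -20.212280332452405
10 -20.218029155699924
30 -20.223970783099585
-45.003498742771995 59.73224878396666
```

Emit:
send_rows --pt "1 0.01 0.01 0 0 0 0" --pt "1 0.01 0.01 0 0 0 0" --pt "1 0.01 0.01 0 0 0 0" --pt "1 0.01 0.01 0 0 0 0" --pt "1 0.01 0.01 0 0 0 0" --pt "1 0.01 0.01 0 0 0 0" --pt "1 0.0065 0.001 0.01 0 0 0" --pt "1 0 0 0.015 0 0 0" --pt "1 0 0 0.01 0 0 0" --pt "1 0 0 0 0 0 0"

```text
time_s: 29.2
eef_pos: [644.7, -179.8, 125.6]
ee_rot: [-0.0, 1.0, 0.011, -0.001]
force: [-0.4, -0.5, -0.0]
grip_width: 0.006
grip_force: 0.0
```

```bash
python3 -c "
from pl import *
goto([645,-181.8,100]);c=ctrl.capture('scene');u,v=proj(c,[645,-181.8,110]).astype(int);print(u,v);save(c,'s8');a=cv2.imread('pics/s8.png')[v-50:v+50,u-60:u+60];cw=ctrl.capture('wrist');save(cw,'w8');b=cv2.imread('pics/w8.png')
cv2.imwrite('pics/m8.png',cv2.resize(np.hstack([cv2.resize(a,(504,420)),b]),None,fx=.75,fy=.75))"
```

```text
t 29.2 pos [ 644.7469 -179.802   125.6042] F [-0.4155 -0.482  -0.0183] R
 [[ 0.9998  0.0222 -0.002 ]
 [ 0.0222 -0.9998  0.0009]
 [-0.002  -0.001  -1.    ]]
rotvec [-0.001   0.002   0.0002] shift now-frame(m) [0.0003 0.002  0.0256] shift if turned [0.0002 0.002  0.0256]
245 281
```

View pics/m8.png

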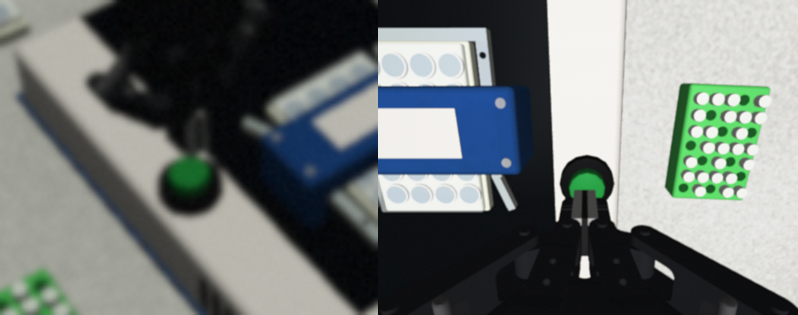

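The fingertips are straight above the green key, and the plate front meets the stop bar. Pressing down.

Emit:
send_rows --pt "1 0 0.002 0.007 0 0 0" --pt "1 0 0 0.007 0 0 0" --pt "1 0 0 0.006 0 0 0" --pt "1 0 0 0.003 0 0 0" --pt "1 0 0 0.001 0 0 0" --pt "1 0 0 0.001 0 0 0" --pt "1 0 0 0.001 0 0 0" --pt "1 0 0 0.001 0 0 0" --pt "1 0 0 0 0 0 0" --pt "1 0 0 0 0 0 0"

```text
time_s: 30.55
eef_pos: [645.5, -182.2, 100.0]
ee_rot: [0.0, 1.0, 0.011, 0.0]
force: [0.4, 0.6, 2.6]
grip_width: 0.003
grip_force: 1.3
```

Emit:
send_rows --pt "1 0 0 0.001 0 0 0" --pt "1 0 0 0.001 0 0 0" --pt "1 0 0 0.001 0 0 0" --pt "1 0 0 0 0 0 0" --pt "1 0 0 0 0 0 0" --pt "1 0 0 0 0 0 0" --pt "1 0 0 0 0 0 0" --pt "1 0 0 0 0 0 0" --pt "1 0 0 0 0 0 0" --pt "1 0 0 0 0 0 0"

```text
time_s: 31.8
eef_pos: [645.5, -182.3, 96.9]
ee_rot: [0.0, 1.0, 0.011, 0.0]
force: [0.7, 0.3, 4.0]
grip_width: 0.001
grip_force: 2.2
```

Emit:
send_rows --pt "1 0 0 0.0007 0 0 0" --pt "1 0 0 0.0007 0 0 0" --pt "1 0 0 0.0007 0 0 0" --pt "1 0 0 0.0007 0 0 0" --pt "1 0 0 0.0007 0 0 0" --pt "1 0 0 0 0 0 0" --pt "1 0 0 0 0 0 0" --pt "1 0 0 0 0 0 0" --pt "1 0 0 0 0 0 0" --pt "1 0 0 0 0 0 0"

```text
time_s: 33.05
eef_pos: [645.6, -182.3, 95.8]
ee_rot: [0.0, 1.0, 0.011, 0.001]
force: [-5.9, 3.1, 19.7]
grip_width: 0.002
grip_force: 9.8
```

It bottomed out, with the force jumping to 20 N after about 6 mm of travel. Releasing and retreating.

Emit:
send_rows --pt "1 0 0 -0.003 0 0 0" --pt "1 0 0 -0.005 0 0 0" --pt "1 0 0 -0.01 0 0 0" --pt "1 0 0 -0.02 0 0 0" --pt "1 0 0 -0.02 0 0 0" --pt "1 0 0 -0.02 0 0 0" --pt "1 -0.02 0 -0.02 0 0 0" --pt "1 -0.03 0 0 0 0 0" --pt "1 -0.03 0 0 0 0 0" --pt "1 -0.03 0 0 0 0 0"

```text
time_s: 34.3
eef_pos: [534.0, -184.4, 191.1]
ee_rot: [-0.0, 1.0, 0.011, -0.001]
force: [0.2, 0.3, 0.6]
grip_width: -0.004
grip_force: 0.0
```

Emit:
send_rows --pt "1 -0.03 0.01 0 0 0 0" --pt "1 -0.03 0.01 0 0 0 0" --pt "1 -0.03 0.01 0 0 0 0" --pt "1 -0.03 0.01 0 0 0 0" --pt "1 0 0 0 0 0 0" --pt "1 0 0 0 0 0 0" --pt "1 0 0 0 0 0 0" --pt "1 0 0 0 0 0 0" --pt "1 0 0 0 0 0 0" --pt "1 0 0 0 0 0 0"

```text
time_s: 35.55
eef_pos: [416.4, -227.2, 191.3]
ee_rot: [-0.0, 1.0, 0.011, -0.0]
force: [0.0, 0.9, -0.0]
grip_width: -0.003
grip_force: 0.0
```

```bash
python3 -c "
from pl import *
c=ctrl.capture('top');save(c,'t9');c2=ctrl.capture('scene');save(c2,'s9')
u,v=proj(c2,[*im2w(45,-10),90]).astype(int)
b=cv2.imread('pics/t9.png')[60:260,230:430];a=cv2.imread('pics/s9.png')[v-70:v+70,u-70:u+70]
cv2.imwrite('pics/m9.png',np.hstack([cv2.resize(x,(400,400),interpolation=2) for x in (a,b)]))"
```

```text
(no output)
```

View pics/m9.png

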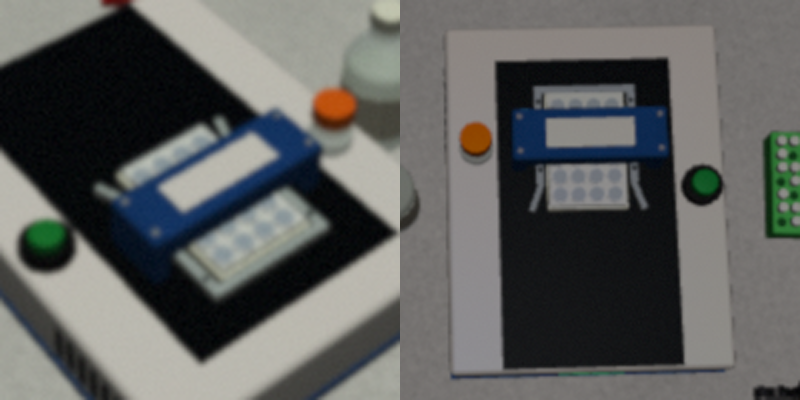

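The plate sits square against the end stop, in the top crop spanning rows 93 to 210 between the rails. The key is back up, and the bystanders and bridge are where they were.

```bash
python3 -c "
from rig import ctrl
print(ctrl.finish_job())"
```

```text
the job is handed in; nothing more can be done
None
```

The plate is home and square against the end stop, the scan key was then pressed to the bottom and released, nothing else was moved, and the job was handed in at about 36 s (no verdict was returned).

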